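Set the air cock, then rock the tube to the gauge mark and hold it for riveting

TASK

Get the square tube ready for its next rivet nut. While your hand is still free, turn the air cock's yellow lever until it lies over the red set clip on its index plate, so that the gun gets the right flow; then grip the tube by its plain low end and rock it up, keeping it resting on the roller in the fork and not bumping other things about, until the swinging needle of the angle gauge settles on the red marker clip. Finish while still gripping the tube there and holding it still.

Things in the scene. Friction and masses are not known exactly. Their poses are not given: they have to be found in the camera images.
- lever_grip (a point): Middle of the yellow sleeve of the air cock's hand lever, which lies level and turns about a vertical stem. Sleeve: 58 to 120 mm from the stem's axis (this point 90 mm), 14 mm wide, 16 mm tall, centre 98 mm above the worktop, free beside and below (the pipe's top is at 60 mm). Axes: x from the grip straight back to the stem, z up.
- lever (a joint): Opening of the air cock, rad: 0 shut (lever square across the pipe, pointing to the robot's left), 1.57 open (along the pipe, pointing to the robot). Grows as the grip swings from the left to the front (anticlockwise from above). Starts at 0 to 0.15. About 1.5 N at the grip turns it; it stays where it is left.
- stem_top (a point): On the vertical stem axis of the air cock, at the height of the lever's middle, 98 mm above the worktop. The cock is a brass valve in a steel pipe bridge (206 mm from side to side, pipe axis 50 mm up), bolted down, in another place each time. Axes: x to the robot's right, across the pipe, y along the pipe to the back, turned with the cock.
- set_clip_tip (a point): Red set clip on the rim of the round aluminium index plate (92 mm across, top 79 mm above the worktop) under the lever: middle of the clip's outer part, 50 mm from the stem's axis. Axes: x from the clip straight to the stem, z up. The lever is set when it lies right over the clip: stem, clip and grip in one line from above.
- set_clip (a joint): Where the red set clip stands on the index plate, rad, with the same zero and sense as the lever's opening. Different each time (0.6 to 1.15); it does not move during the job.
- tube_grip (a point): Where to take the galvanised square tube (30 x 30 mm, 300 mm long, about 0.5 kg with its gauge): on its axis, 35 mm from the plain end, which points to the robot's right and front; the last 90 mm there are free all round. Axes: y along the tube away from this end to the gauge, x level across the tube to the back right, z out of its top face. Starts about 50 mm above the worktop; the tube then slopes 0.26 rad down to this end.
- roller_top (a point): Top of the level steel cross roller (20 mm thick) in the fork of the rest, 80 mm above the worktop, between two cheeks 35 mm apart that rise 20 mm higher. The tube lies loose on it and on a lower domed stud (55 mm tall, 95 mm nearer the plain end), from which it lifts when rocked. The rest is bolted down, in another place each time. Axes: x along the roller to the back right, y to the back left.
- tube_seat (a point): Point of the tube's underside that lies about on the roller at the start, under the gauge, 180 mm along the tube from tube_grip; the tube's axis is 15 mm above it. While the tube rocks it stays within some millimetres of roller_top. Axes as tube_grip.
- dial_centre (a point): Centre of the white dial of the angle gauge, on the needle's axle. The gauge is a black round case, 92 mm across, 22 mm thick, fixed by its foot on the tube's top face above the roller; the dial faces front left (against its x axis) and tilts with the tube; its centre is 58 mm above the top face. Ticks every 5 degrees round the dial's top. Axes as tube_grip.
- needle (a joint): Reading of the gauge, rad: angle of the black needle from the dial's middle tick, positive clockwise as you look at the dial. The weighted needle always comes to point straight up while the dial tilts: -0.26 at the start, 0 with the tube level, positive with the plain end high. It swings at about 3 Hz after a movement and settles in some 2 s.
- red_clip (a joint): Where the red marker clip stands on the dial's rim, rad, with the same zero and sense as the needle's reading. Different each time (0.06 to 0.24); it does not move on the dial during the job.
- needle_tip (a point): Tip of the black needle, 36 mm from the axle. Axes: z from the axle to the tip.
- clip_tip (a point): Red marker clip on the dial's rim: point on its tongue 36 mm from the axle; the tongue is 5.5 mm wide and the needle's tip passes over it. Axes: z from the axle to the clip.
- parts_tray: Bystander: dark slatted plastic parts tray, 77 x 152 x 43 mm, at the back right; origin under its centre.
- carton_m5: Bystander: small closed cardboard carton with a blue stripe, 65 x 70 x 55 mm, at the back in the middle; origin under its centre.
- pin_tin: Bystander: shut flat steel tin, 84 x 121 x 42 mm, to the right; origin under its centre.
- bracket_1: Bystander: bent galvanised bracket, 42 x 81 x 48 mm, near the front edge; origin under its centre.
- nose_piece_1: Bystander: black steel nose piece standing on its hexagon, 17 x 19 x 27 mm, near the front edge; origin under its centre.

How it is judged (in metres and radians):
On the way, in this order (a step that is already met when the one before it is completed fails the run):
1. the air cock's lever lies over the red set clip (within 0.1 rad), set before the tube is raised (angle between the x axis of lever_grip and the x axis of set_clip_tip, either way round below 0.1 rad and height (world z) of tube_grip below 0.065 m), for 0.3 s.
2. the tube is rocked up by its plain end and the gauge's needle has come to rest on the red marker clip (within 0.07 rad), the tube still bearing on the roller (angle between the z axis of needle_tip and the z axis of clip_tip, either way round below 0.07 rad and distance between tube_seat and roller_top below 0.022 m and velocity of joint needle between -0.2 and 0.2 rad/s and contact force between the fingers and tube above 2 N and distance between the grasp point and tube_grip below 0.06 m), for 0.3 s.
At the end, for the whole second after the job is handed in: Lever over its set clip within 0.1 rad; needle at rest (under 0.2 rad/s) on the red marker clip within 0.07 rad; tube still (under 20 mm/s), bearing on the rest with over 0.3 N, its seat point within 22 mm of the roller's top; gripped with over 2 N within 60 mm of the grip point (all of step 2 and angle between the x axis of lever_grip and the x axis of set_clip_tip, either way round below 0.1 rad and contact force between tube and rest above 0.3 N and linear speed of tube below 0.02 m/s); the arm keeps its last pose, push and grip.
It fails at once if the tube is lifted out of its fork (distance between tube_seat and roller_top above 0.035 m).
It fails at once if a bystander is pushed more than 30 mm from its place (distance of any of parts_tray, carton_m5, pin_tin, bracket_1, nose_piece_1 from where it was at the start of the episode above 0.03 m).
It also fails if it takes over 51 s, if anything falls off the work surface, if the arm or the gripper's body presses on something with over 40 N, if the wrist force passes 120 N, or if a joint passes its speed limit or range.

ROBOT

A 6-joint arm with a two-finger parallel gripper is mounted at the origin on a cart in front of the work surface, level with it; the furniture and walls round the work are solid. World frame = base frame: x ahead of the robot, y to its left, z up, the work surface at z = 0. Lengths are in mm, angles in rad, forces in N, time in s.
With the tool pointing down it reaches from about 400 to 925 mm from the base axis. Payload 12.5 kg.
Tool frame: the origin (TCP) lies at the very end of the fingers, on their centre line; the grasp point (between the pads) lies 19 mm behind it (env.grasp_offset is the distance from the TCP to the grasp point, in mm); z points along the fingers, y is the direction in which the jaws open and shut (so a half turn about z gives the same grasp; the last joint's range is limited). The gripper opens to 95 mm and grips with 3 to 60 N. Pads are 20 mm wide; open, the fingers measure 119 mm over their backs; the gripper's body (75 mm by 180 mm) begins 59 mm behind the grasp point.
Start: joints at [1.072, 0.491, 1.559, -0, 1.092, -0.106], TCP at [239.222, 577.428, 180.961] pointing down, gripper open.
Joint ranges: [-3.1, 3.1], [-0.84, 2.19], [0.05, 2.79], [-1.13, 4.28], [0.06, 2.93], [-2.69, 2.69]. Speed limits (rad/s): [2.22, 2.22, 2.79, 3.14, 3.14, 3.14].

INTERFACE

Orientations are given as [roll, pitch, yaw] about the fixed x, y, z axes, in that order (R = Rz(yaw) Ry(pitch) Rx(roll)).
In Python, from cell import env gives the robot as it stands. The module is installed in compiled form; this text tells all that it offers.
- The arm moves only by the shell command python3 -m pendant 'ROWS'. ROWS is JSON, one flat list of numbers, 5 for each row, row after row: the shift along the tool's x, y, z as a fraction of full scale, then the turn about the tool's z as a fraction of full scale, then the gripper's target within -1 to 1 (shut at 1, half-way at 0, fully open at -1). In form: [x, y, z, turn, grip, x, y, z, turn, grip, ...]. A call has 1 to 10 rows; each row shifts and turns the commanded pose from where the row before left it, along the tool's axes as they then stand; what a row does not reach is not made up. Full scale, the value 1, is 0.4 m for a shift and 180 degrees for a turn. A row lasts 1/8 s, in which the tool goes at most 62.5 mm and 10.7 degrees, less where a joint would pass 70% of its speed; a pose out of reach is approached as far as the arm can. A call with a number of a shift or a turn outside -1 to 1 is refused whole. A call with a gripper value outside its range is refused whole. The fingers move at their own pace and stop on an object; the grip force is fixed at half the most. Time passes only in rows, so rows that do not move let the fingers close. It gives the time, the measured TCP pose, the force and the opening at its end, in the units of the state.
- env.state(): the state, without advancing time (a new reading comes with each control period).
- env.read_camera(name): name is "scene" or "top" or "wrist"; returns the picture (384x512x3 uint8, red, green, blue); there is no depth.
- env.camera_model(name): a dict with "fx", "fy", "cx", "cy" (pixels), "view" (4x4, takes a point from world to camera coordinates); the wrist camera has in their place "tool_from_camera" (4x4, takes a point from camera to tool coordinates, whose origin is the TCP and whose axes are the flange's). Camera axes: x right, y down, z forward; pixel columns grow to the right and rows downward; lengths in mm; the calibration is good to about 2 mm. A picture is of the moment at which its call begins: read the wrist's pose just before it. camera_model takes no time and is no camera call.
- env.job_done(): hands the job in, once; it reports no verdict.
Trained networks look in the newest picture that a camera, given by its name, has taken for a name from the list of things; names that differ only in an ending like _2 or _b are one class to them, and where a whole thing is asked for, a point or a joint stands for the part that bears it (a point fixed in the world has none). Each returns a list of dicts, best first, with "confidence" (0 to 1); they miss things now and then, are a little off and sometimes report something else, mostly with a low value. They report only what shows in the picture. A call takes as long as a camera call.
- env.masks_of(thing, camera): "region" (384x512 bool, what is visible of it).
- env.landmark_of(thing, camera): "xyz" ([x, y, z] in mm, in world coordinates, good to about 4 mm: a listed point, or the origin of a listed thing).
The state is a dict: "t": time; "joints": joint angles; "qvel": joint speeds; "tau": joint torques, N m; "eef_pos": TCP position; "tcp_rot": TCP orientation; "ft_force": force on the tool from outside, world axes, zero at the start; "moment": the same for the moment, N m; "opening": opening from 0.0 (shut) to 1.0 (fully open).
Only numpy, scipy, OpenCV 4.12 (cv2) and the standard library are available. Lean on these libraries where they do the work, as an engineer would, in place of code of your own. Each camera call takes 0.05 s, during which the arm holds its last target.

## Working session

There is one attempt and no reset: what is moved stays moved. The work goes in short steps, Python scripts to look and compute and a shell command to move; the robot and the scene stay as the last step left them, time stands still between calls to the robot, and variables do not carry over. Pictures are saved under pics/ and viewed, and the job is handed in when it is done.

```bash
ls; mkdir -p pics
python3 - <<'E'
from cell import env
import cv2,numpy as np
print(env.state())
for n in ["scene","top","wrist"]:
    im=env.read_camera(n); cv2.imwrite(f"pics/{n}0.png",im[:,:,::-1])
    m=env.camera_model(n); print(n,{k:np.round(np.array(v),3).tolist() for k,v in m.items()})
E
```

```text
pics
{'t': 0.0, 'joints': array([ 1.07236838e+00,  4.91548716e-01,  1.55947368e+00, -1.13715053e-05,
        1.09168386e+00, -1.05562902e-01]), 'qvel': array([-3.18128735e-04,  1.97949451e-03,  2.93166007e-04,  1.58858495e-03,
       -8.78360106e-05,  3.02387138e-04]), 'tau': array([-4.15006056e-03, -6.12647367e+01, -2.58163083e+01,  6.91078696e-02,
        4.83245426e-02, -1.12760908e-04]), 'eef_pos': array([239.09422303, 577.1456362 , 180.36015933]), 'tcp_rot': array([-3.14048418e+00, -1.07308363e-04,  2.74873280e+00]), 'ft_force': array([0.22033968, 0.04018776, 0.73871789]), 'moment': array([0.00123028, 0.0374718 , 0.05041302]), 'opening': 1.0016243931473827}
scene {'fx': 461.215, 'fy': 461.215, 'cx': 256.975, 'cy': 186.193, 'view': [[0.575, -0.818, 0.012, -334.415], [-0.354, -0.262, -0.898, 310.497], [0.737, 0.512, -0.44, 1038.161], [0.0, 0.0, 0.0, 1.0]]}
top {'fx': 406.581, 'fy': 406.581, 'cx': 249.112, 'cy': 195.476, 'view': [[-0.009, -1.0, 0.0, -28.501], [-0.995, 0.009, -0.099, 538.505], [0.099, -0.001, -0.995, 1315.805], [0.0, 0.0, 0.0, 1.0]]}
wrist {'fx': 289.794, 'fy': 289.794, 'cx': 261.098, 'cy': 188.816, 'tool_from_camera': [[0.0, -0.971, -0.241, 67.52], [1.0, 0.0, -0.0, 0.716], [0.0, -0.241, 0.971, -203.444], [0.0, 0.0, 0.0, 1.0]]}
```

View pics/scene0.png

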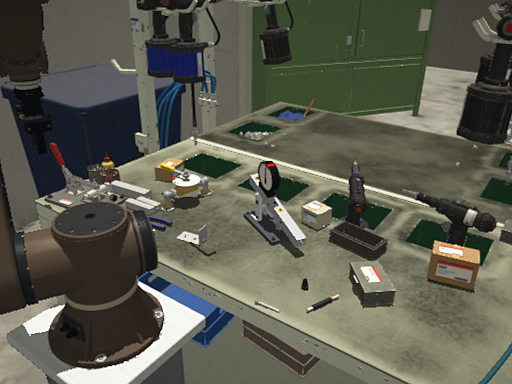

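View pics/top0.png

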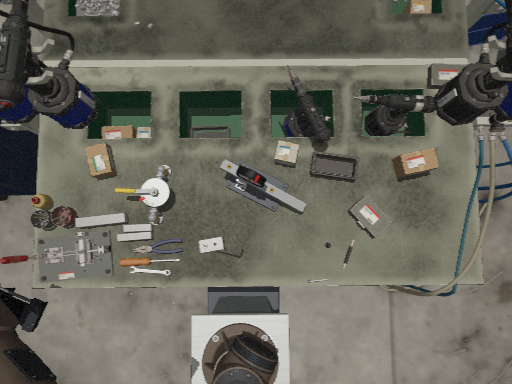

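Run:
```python
from cell import env
import numpy as np
for cam in ["top","scene"]:
  for n in ["lever_grip","stem_top","set_clip_tip","tube_grip","roller_top","tube_seat","dial_centre","needle_tip","clip_tip","pin_tin","bracket_1","nose_piece_1","carton_m5","parts_tray"]:
    r=env.landmark_of(n,cam)
    print(cam,n,[(np.round(d["xyz"]).tolist(),round(d["confidence"],2)) for d in r[:2]])
print(env.state()["t"])
```

```text
top lever_grip [([554.0, 354.0, 95.0], 0.7)]
top stem_top [([544.0, 265.0, 99.0], 0.95), ([571.0, -48.0, 198.0], 0.69)]
top set_clip_tip []
top tube_grip [([510.0, -177.0, 44.0], 0.65)]
top roller_top [([594.0, -16.0, 80.0], 0.82)]
top tube_seat [([588.0, -20.0, 78.0], 0.78)]
top dial_centre [([575.0, -32.0, 165.0], 0.59), ([682.0, -159.0, 1.0], 0.21)]
top needle_tip []
top clip_tip [([509.0, -178.0, 42.0], 0.54), ([569.0, -48.0, 197.0], 0.5)]
top pin_tin [([469.0, -428.0, 1.0], 0.77), ([511.0, -175.0, 45.0], 0.43)]
top bracket_1 [([513.0, -179.0, 43.0], 0.74), ([378.0, 91.0, -2.0], 0.62)]
top nose_piece_1 [([373.0, -294.0, 4.0], 0.43), ([574.0, -31.0, 164.0], 0.16)]
top carton_m5 [([683.0, -159.0, -0.0], 0.6)]
top parts_tray [([640.0, -315.0, -4.0], 0.58), ([592.0, -17.0, 77.0], 0.28)]
scene lever_grip [([549.0, 359.0, 100.0], 0.49)]
scene stem_top [([546.0, 265.0, 100.0], 0.95)]
scene set_clip_tip []
scene tube_grip [([510.0, -176.0, 46.0], 0.67)]
scene roller_top [([599.0, -16.0, 81.0], 0.88)]
scene tube_seat [([597.0, -22.0, 85.0], 0.77), ([465.0, -429.0, 0.0], 0.44)]
scene dial_centre [([575.0, -36.0, 168.0], 0.77)]
scene needle_tip [([679.0, -158.0, -1.0], 0.34)]
scene clip_tip [([564.0, -46.0, 196.0], 0.53)]
scene pin_tin [([466.0, -428.0, 1.0], 0.91)]
scene bracket_1 [([376.0, 97.0, 2.0], 0.58)]
scene nose_piece_1 [([368.0, -288.0, 1.0], 0.5)]
scene carton_m5 [([681.0, -157.0, -5.0], 0.82)]
scene parts_tray [([633.0, -316.0, -2.0], 0.78)]
1.55
```

Run:
```python
import cv2,numpy as np
a=cv2.imread("pics/top0.png"); b=cv2.imread("pics/scene0.png"); 
A=cv2.resize(a[155:235,105:185],(400,400),interpolation=cv2.INTER_CUBIC)
B=cv2.resize(a[150:220,215:310],(380,280),interpolation=cv2.INTER_CUBIC)
C=cv2.resize(b[150:220,150:220],(350,350),interpolation=cv2.INTER_CUBIC)
o=np.zeros((600,790,3),np.uint8)
o[:400,:400]=A;o[:280,400:780]=B
C=cv2.resize(C,(300,300)); o[290:590,420:720]=C
cv2.imwrite("pics/z0.png",o)
```

```text
(no output)
```

View pics/z0.png

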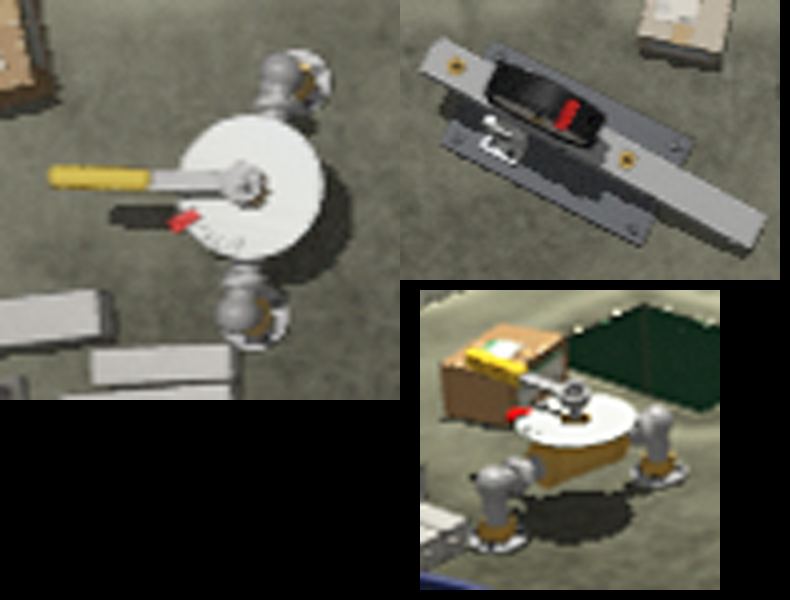

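View pics/wrist0.png

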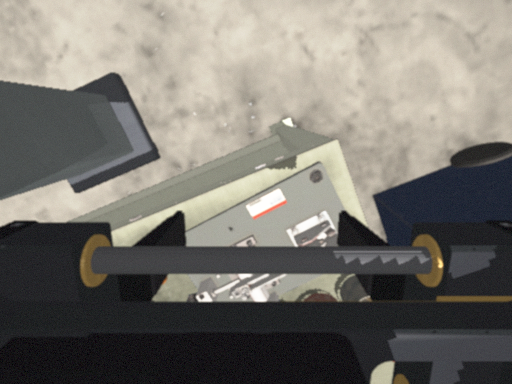

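```bash
cat > h.py <<'E'
from cell import env
import numpy as np, cv2
from scipy.optimize import least_squares
def ray(cam,u,v,m=None):
    m=m or env.camera_model(cam); V=np.array(m["view"]);R=V[:3,:3];t=V[:3,3]
    c=-R.T@t; d=R.T@np.array([(u-m["cx"])/m["fx"],(v-m["cy"])/m["fy"],1]); return c,d/np.linalg.norm(d)
def plane(cam,u,v,z):
    c,d=ray(cam,u,v); return c+d*(z-c[2])/d[2]
def tri(rs):
    A=sum(np.eye(3)-np.outer(d,d) for c,d in rs); b=sum((np.eye(3)-np.outer(d,d))@c for c,d in rs)
    p=np.linalg.solve(A,b); return p,[np.linalg.norm(np.cross(p-c,d)) for c,d in rs]
def proj(cam,p):
    m=env.camera_model(cam);V=np.array(m["view"]);q=V[:3,:3]@p+V[:3,3];return np.array([m["fx"]*q[0]/q[2]+m["cx"],m["fy"]*q[1]/q[2]+m["cy"]])
def cen(im,box,kind):
    x0,y0,x1,y1=box;s=im[y0:y1,x0:x1].astype(int);B,G,R=s[...,0],s[...,1],s[...,2]
    mk=(R>130)&(G<100)&(B<100) if kind=="r" else (R>120)&(G>100)&(B<0.5*G)
    ys,xs=np.nonzero(mk); return xs.mean()+x0,ys.mean()+y0,len(xs),(xs.min()+x0,xs.max()+x0,ys.min()+y0,ys.max()+y0)
E
python3 - <<'E'
from h import *
a=cv2.imread("pics/top0.png"); b=cv2.imread("pics/scene0.png")
for nm,k,bt,bs in [("yellow","y",(110,180,140,205),(165,160,180,175)),("setred","r",(130,190,155,205),(165,170,185,190)),("dialred","r",(245,165,265,185),(255,155,285,205))]:
    t=cen(a,bt,k); s=cen(b,bs,k); print(nm,t,s)
    print(tri([ray("top",*t[:2]),ray("scene",*s[:2])]), plane("top",*t[:2],98),plane("top",*t[:2],80))
for u,v in [(105+247/5,155+185/5)]: print("stem",plane("top",u,v,98))
print("tube end low", plane("top",215+755/4-100,150+230/4,50))
E
```

```text
yellow (np.float64(124.1604938271605), np.float64(190.17283950617283), 81, (np.int64(115), np.int64(134), np.int64(188), np.int64(192))) (np.float64(169.44827586206895), np.float64(167.3793103448276), 29, (np.int64(165), np.int64(174), np.int64(165), np.int64(171)))
(array([554.10690407, 355.16465385,  96.12734673]), [np.float64(3.829714181714738), np.float64(3.829714181714756)]) [551.37802138 357.5366462   98.        ] [553.45232323 363.08369766  80.        ]
setred (np.float64(140.92307692307693), np.float64(199.0), 13, (np.int64(139), np.int64(144), np.int64(198), np.int64(201))) (np.float64(172.15384615384616), np.float64(177.84615384615384), 13, (np.int64(170), np.int64(175), np.int64(177), np.int64(179)))
(array([524.78496813, 309.54243549,  79.75494026]), [np.float64(0.10461890714618645), np.float64(0.10461890714617143)]) [523.15875464 304.60381608  98.        ] [524.83137606 309.39740778  80.        ]
dialred (np.float64(256.5), np.float64(178.04545454545453), 22, (np.int64(254), np.int64(259), np.int64(175), np.int64(181))) (np.float64(270.5), np.float64(164.5), 20, (np.int64(267), np.int64(274), np.int64(163), np.int64(166)))
(array([569.80257476, -54.14052218, 207.26074148]), [np.float64(0.9033410114641568), np.float64(0.9033410114641126)]) [585.91145391 -57.02278181  98.        ] [588.47731368 -57.37667778  80.        ]
stem [544.76519813 262.82596895  98.        ]
tube end low [ 495.21711137 -209.74996034   50.        ]
```

```bash
cat >> h.py <<'E'
from scipy.spatial.transform import Rotation as Ro
def st():
    s=env.state(); return s, Ro.from_euler("xyz",s["tcp_rot"]).as_matrix()
def go(target,yaw=None):
    s,R=st(); d=R.T@(np.array(target)-s["eef_pos"]); print("pos",np.round(s["eef_pos"],1),"yaw",round(s["tcp_rot"][2],4),"tool shift mm",np.round(d,1),"frac",np.round(d/400,4))
    if yaw is not None:
        w=-(yaw-s["tcp_rot"][2]); w=(w+np.pi)%(2*np.pi)-np.pi; print("turn deg",np.degrees(w),"frac",w/np.pi)
def wray(u,v,s=None):
    m=env.camera_model("wrist"); s=s or env.state(); R=Ro.from_euler("xyz",s["tcp_rot"]).as_matrix(); T=np.array(m["tool_from_camera"])
    d=R@T[:3,:3]@np.array([(u-m["cx"])/m["fx"],(v-m["cy"])/m["fy"],1]); c=s["eef_pos"]+R@T[:3,3]; return c,d/np.linalg.norm(d)
def wproj(p,s=None):
    m=env.camera_model("wrist"); s=s or env.state(); R=Ro.from_euler("xyz",s["tcp_rot"]).as_matrix(); T=np.array(m["tool_from_camera"])
    q=T[:3,:3].T@(R.T@(np.array(p)-s["eef_pos"])-T[:3,3]); return np.array([m["fx"]*q[0]/q[2]+m["cx"],m["fy"]*q[1]/q[2]+m["cy"]])
E
python3 -c "
from h import *
go([553,352,180],1.51)"
```

```text
pos [239.2 577.4 181. ] yaw 2.7488 tool shift mm [-376.2  -88.2    1. ] frac [-0.9404 -0.2204  0.0024]
turn deg 70.97697318463845 frac 0.39431651769243586
```

```bash
python3 -m pendant '[-0.118,-0.0275,0,0,-1,-0.118,-0.0275,0,0,-1,-0.118,-0.0275,0,0,-1,-0.118,-0.0275,0,0,-1,-0.118,-0.0275,0,0,-1,-0.118,-0.0275,0,0,-1,-0.118,-0.0275,0,0,-1,-0.118,-0.0275,0,0,-1,0,0,0,0.05,-1,0,0,0,0.05,-1]'; python3 -m pendant '[0,0,0,0.05,-1,0,0,0,0.05,-1,0,0,0,0.05,-1,0,0,0,0.05,-1,0,0,0,0.05,-1,0,0,0,0.044,-1,0,0,0,0,-1,0,0,0,0,-1]'
python3 - <<'E'
from h import *
s=env.state(); im=env.read_camera("wrist"); cv2.imwrite("pics/w1.png",im[:,:,::-1]); print(s)
for p in [(553,355,98),(545,265,98),(525,309.5,80)]: print(wproj(p,s))
E
```

```text
t: 2.8
eef_pos: [554.9, 350.9, 180.7]
tcp_rot: [-3.141, -0.0, 2.428]
ft_force: [-0.4, 0.5, 0.8]
opening: 0.999
t: 3.8
eef_pos: [554.4, 351.6, 181.0]
tcp_rot: [3.142, -0.0, 1.514]
ft_force: [-0.8, 0.3, 0.2]
opening: 1.0
{'t': 3.8, 'joints': array([4.64594263e-01, 5.36482310e-01, 1.47567227e+00, 5.76313959e-05,
       1.12934858e+00, 5.21406700e-01]), 'qvel': array([ 3.31941173e-04, -5.22039780e-04,  2.31788082e-04,  1.59978126e-04,
       -7.94575084e-05,  9.79279027e-03]), 'tau': array([-9.64361425e-04, -6.49046588e+01, -2.65236479e+01,  8.09026463e-02,
       -9.93717142e-03,  5.02928998e-02]), 'eef_pos': array([554.38752552, 351.5812629 , 180.95975306]), 'tcp_rot': array([ 3.14154101e+00, -8.97586133e-05,  1.51395927e+00]), 'ft_force': array([-0.78891049,  0.27659958,  0.20751609]), 'moment': array([-0.06881607,  0.1384727 , -0.04205408]), 'opening': 0.9995444557109276}
[259.50846682 182.6153707 ]
[256.96448822 263.56650335]
[236.8493798 220.2656147]
```

View pics/w1.png

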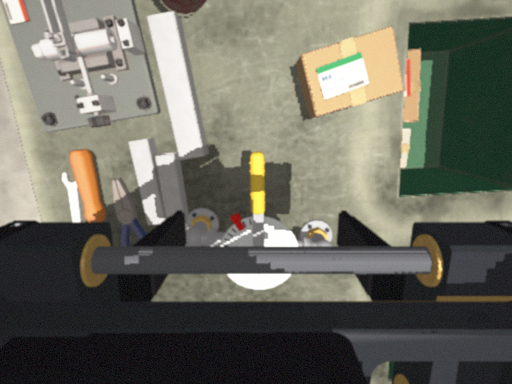

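Run:
```python
from h import *
im=cv2.imread("pics/w1.png")
s=env.state()
y=cen(im,(240,140,280,215),"y"); r=cen(im,(225,205,250,232),"r"); print(y,r)
def pl(u,v,z):
    c,d=wray(u,v,s); return c+d*(z-c[2])/d[2]
print(pl(*y[:2],104),pl(*r[:2],80))
print(pl(257,152,105),pl(257.5,214,105))
env.landmark_of("stem_top","wrist")
r2=env.landmark_of("set_clip_tip","wrist");print(r2)
print(env.landmark_of("stem_top","wrist"),env.landmark_of("lever_grip","wrist"))
```

```text
(np.float64(257.10874704491727), np.float64(182.2352245862884), 846, (np.int64(249), np.int64(264), np.int64(152), np.int64(213))) (np.float64(237.4608695652174), np.float64(221.88695652173914), 115, (np.int64(231), np.int64(244), np.int64(214), np.int64(230)))
[550.74864345 356.87725441 104.        ] [525.4984067  307.57216641  80.        ]
[552.47535572 386.88884723 105.        ] [549.17466613 324.08675724 105.        ]
[{'xyz': [524.8, 312.8, 79.0], 'confidence': 0.72}]
[{'xyz': [544.6, 266.7, 95.0], 'confidence': 0.86}] []
```

```bash
python3 -c "
from h import *
go([550.7,356,84],1.518)"
```

```text
pos [554.4 351.6 181. ] yaw 1.5119 tool shift mm [ 4.2 -3.9 97. ] frac [ 0.0104 -0.0098  0.2424]
turn deg -0.35064437084319067 frac -0.0019480242824621704
```

```bash
python3 -m pendant '[0.0105,-0.01,0.06,0,-1,0,0,0.08,0,-1,0,0,0.06,0,-1,0,0,0.04,0,-1,0,0,0,0,1,0,0,0,0,1,0,0,0,0,1,0,0,0,0,1,0,0,0,0,1,0,0,0,0,1]'
```

```text
t: 5.3
eef_pos: [550.6, 356.0, 85.0]
tcp_rot: [3.141, -0.0, 1.511]
ft_force: [-0.2, 0.1, -0.7]
opening: 0.427
```

```bash
python3 -m pendant '[0,0,0,0,1,0,0,0,0,1,0,0,0,0,1,0,0,0,0,1,0,0,0,0,1]'
```

```text
t: 5.92
eef_pos: [550.6, 356.0, 84.9]
tcp_rot: [-3.142, -0.0, 1.511]
ft_force: [-0.0, 0.0, 0.1]
opening: 0.003
```

Run:
```python
from h import *
o=np.zeros((384,800,3),np.uint8)
im=env.read_camera("scene")[:,:,::-1]; cv2.imwrite("pics/s2.png",im); im2=env.read_camera("wrist")[:,:,::-1]; cv2.imwrite("pics/w2.png",im2)
cv2.imwrite("pics/s2z.png",cv2.resize(im[110:230,120:260],(700,600),interpolation=cv2.INTER_CUBIC))
```

```text
(no output)
```

View pics/s2z.png

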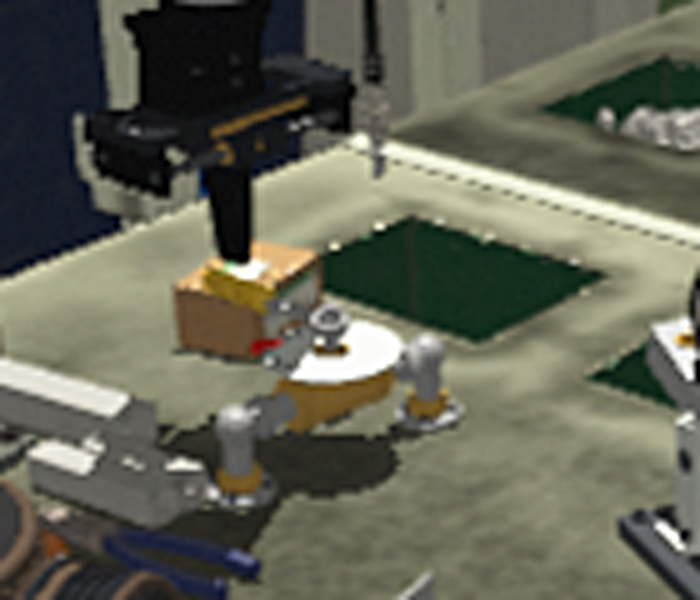

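View pics/w2.png

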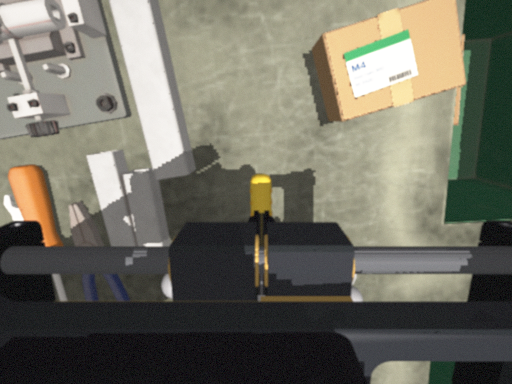

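Run:
```python
from h import *
s=env.state()
def pl(u,v,z):
    c,d=wray(u,v,s); return c+d*(z-c[2])/d[2]
print(pl(261,175,105),pl(261,215,105),wproj(s["eef_pos"]),wproj(s["eef_pos"]+np.array([0,0,19])))
im=cv2.imread("pics/w2.png"); cv2.imwrite("pics/w2z.png",cv2.resize(im[160:310,200:330],(650,600)[:2],interpolation=cv2.INTER_CUBIC))
im=env.read_camera("top")[:,:,::-1]; cv2.imwrite("pics/t2z.png",cv2.resize(im[130:250,60:200],(700,600),interpolation=cv2.INTER_CUBIC))
```

```text
[552.57641198 387.64353526 105.        ] [550.95372302 360.51657155 105.        ] [260.99936844 211.83502868] [260.97464312 220.81068342]
```

View pics/w2z.png

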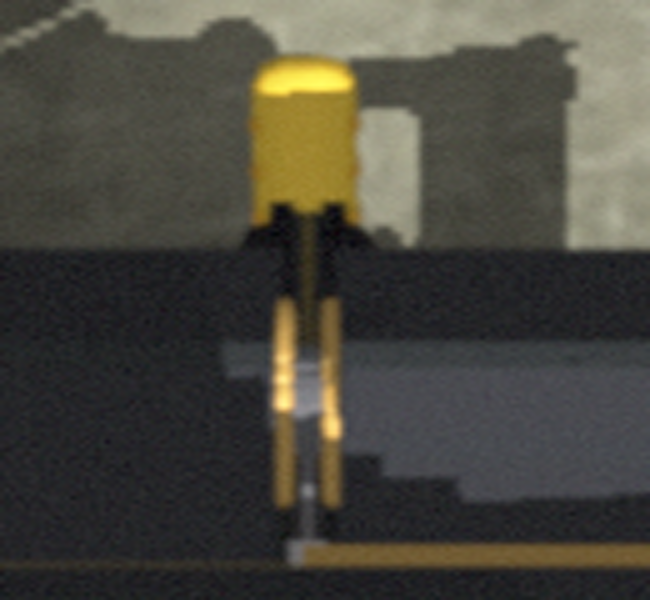

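View pics/t2z.png

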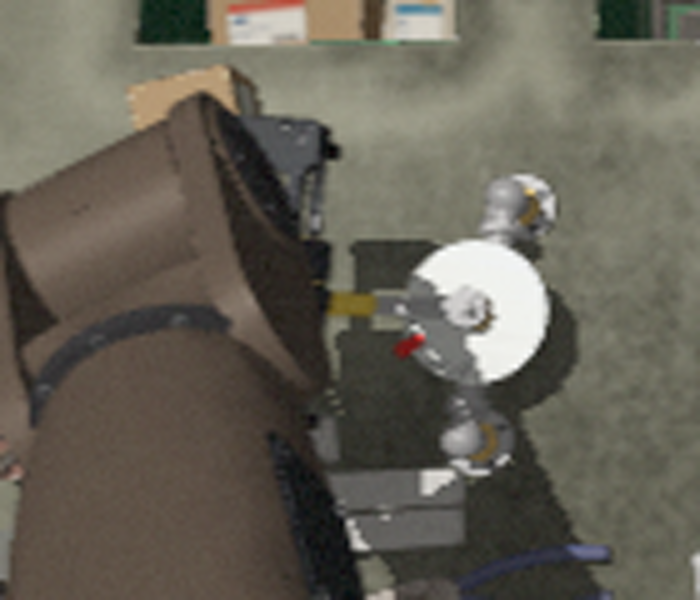

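Run:
```python
from h import *
for z in [60,85,98,106,120]: print(z,proj("scene",np.array([550.6,356,z])),(proj("scene",np.array([550.6,356,z]))-[120,110])*5)
im=cv2.imread("pics/s2.png"); cv2.imwrite("pics/s2zz.png",cv2.resize(im[145:195,150:200],(600,600),interpolation=cv2.INTER_NEAREST))
print(env.state()["tau"],env.state()["moment"])
```

```text
60 [168.17715167 177.08438064] [240.88575837 335.42190321]
85 [167.64915474 170.5071851 ] [238.24577371 302.53592549]
98 [167.3716949  167.05090056] [236.85847451 285.25450281]
106 [167.19995101 164.91150714] [235.99975505 274.55753572]
120 [166.89754907 161.14452183] [234.48774536 255.72260913]
[-2.02929273e-04 -6.73644519e+01 -2.28926486e+01  7.16093369e-02
 -1.07792637e-02 -3.50316520e-05] [-0.15509787  0.0774006   0.01961421]
```

View pics/s2zz.png

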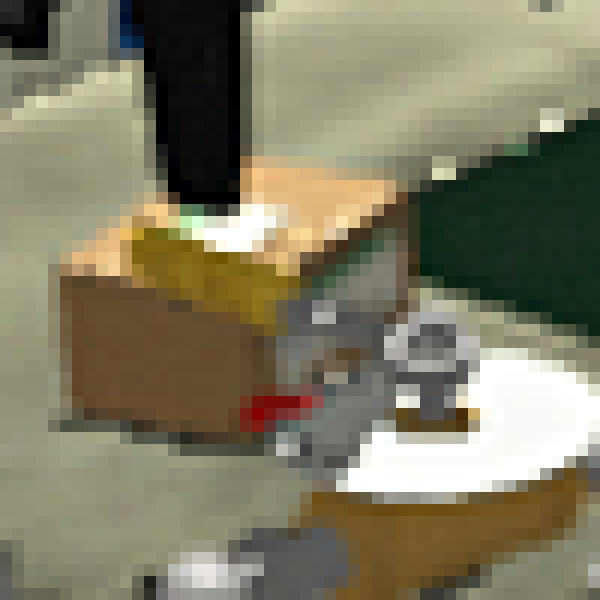

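Run:
```python
from h import *
m=env.camera_model("wrist");T=np.array(m["tool_from_camera"])
def tp(p):
    q=T[:3,:3].T@(np.array(p)-T[:3,3]);return np.round([m["fx"]*q[0]/q[2]+m["cx"],m["fy"]*q[1]/q[2]+m["cy"]],1)
for z in [0,-19,-30,-40]: print(z,[tp((x,y,z)) for x in (10,-10) for y in (-47.5,47.5,-59.5,7)])
a=cv2.imread("pics/w1.png"); 
cv2.imwrite("pics/w1z.png",cv2.resize(a[195:300,80:360],(784,294),interpolation=cv2.INTER_CUBIC))
```

```text
0 [array([195.9, 198.8]), array([326.1, 198.8]), array([179.5, 198.8]), array([270.6, 198.8]), array([197.4, 224.6]), array([324.6, 224.6]), array([181.3, 224.6]), array([270.4, 224.6])]
-19 [array([189.7, 206.6]), array([332.3, 206.7]), array([171.7, 206.6]), array([271.5, 206.6]), array([191.4, 234.6]), array([330.6, 234.7]), array([173.8, 234.6]), array([271.2, 234.6])]
-30 [array([185.5, 211.9]), array([336.5, 211.9]), array([166.4, 211.9]), array([272.1, 211.9]), array([187.4, 241.3]), array([334.5, 241.4]), array([168.9, 241.3]), array([271.8, 241.4])]
-40 [array([181.2, 217.2]), array([340.7, 217.3]), array([161.1, 217.2]), array([272.7, 217.3]), array([183.4, 248.1]), array([338.5, 248.2]), array([163.8, 248.1]), array([272.4, 248.2])]
```

View pics/w1z.png

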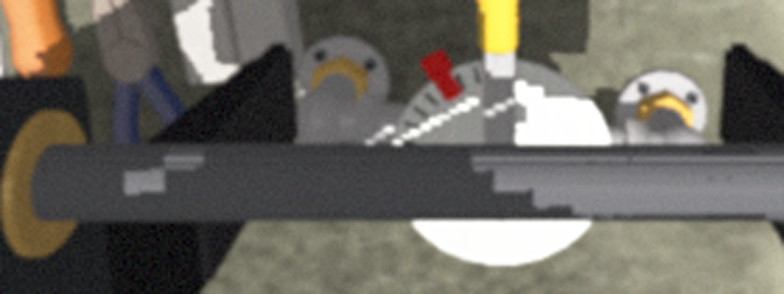

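```bash
python3 -m pendant '[0,0,0,0,-0.2,0,0,0,0,-0.2,0,0,0,0,-0.2,0,0,0,0,-0.2,0,0,0,0,-0.2,0,0,0,0,-0.2,0,0,0.025,0,-0.2,0,0,0.03,0,-0.2,0,0,0.02,0,-0.2,0,0,0,0,0.2]'; python3 -m pendant '[0,0,0,0,1,0,0,0,0,1,0,0,0,0,1,0,0,0,0,1,0,0,0,0,1,0,0,0,0,1,0,0,0,0,1]'
```

```text
t: 7.32
eef_pos: [550.3, 355.8, 53.9]
tcp_rot: [-3.14, 0.001, 1.511]
ft_force: [0.5, 0.3, -0.5]
opening: 0.544
t: 8.2
eef_pos: [551.0, 356.1, 55.1]
tcp_rot: [3.141, -0.0, 1.511]
ft_force: [4.0, -0.5, 1.2]
opening: 0.145
```

The fingers stopped on the 14 mm sleeve, so the real fingertips sit about 30 mm behind the stated TCP. Next I swing the lever.

```bash
python3 -m pendant '[-0.0016,-0.027,0,-0.0382,1,-0.0016,-0.027,0,-0.0382,1,-0.0016,-0.027,0,-0.0382,1,-0.0016,-0.027,0,-0.0382,1,0,0,0,0,1,0,0,0,0,1]'
python3 - <<'E'
from h import *
s=env.state(); im=env.read_camera("wrist")[:,:,::-1]; cv2.imwrite("pics/w3.png",im); im=env.read_camera("scene")[:,:,::-1]; cv2.imwrite("pics/s3.png",im)
cv2.imwrite("pics/s3z.png",cv2.resize(im[140:200,140:210],(700,600),interpolation=cv2.INTER_CUBIC))
im=env.read_camera("top")[:,:,::-1];cv2.imwrite("pics/t3z.png",cv2.resize(im[150:240,80:185],(700,600),interpolation=cv2.INTER_CUBIC))
E
```

```text
t: 8.95
eef_pos: [508.9, 347.9, 55.1]
tcp_rot: [3.141, 0.001, 1.991]
ft_force: [3.6, -3.6, 0.9]
opening: 0.148
```

View pics/t3z.png

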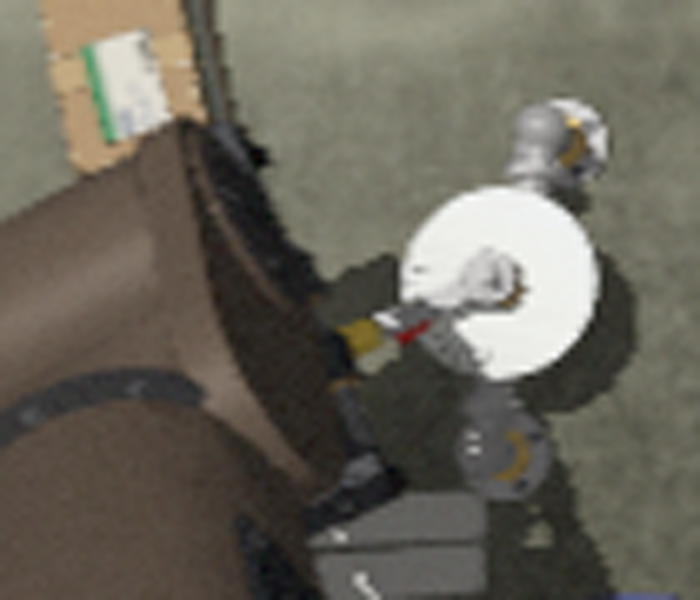

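View pics/s3z.png

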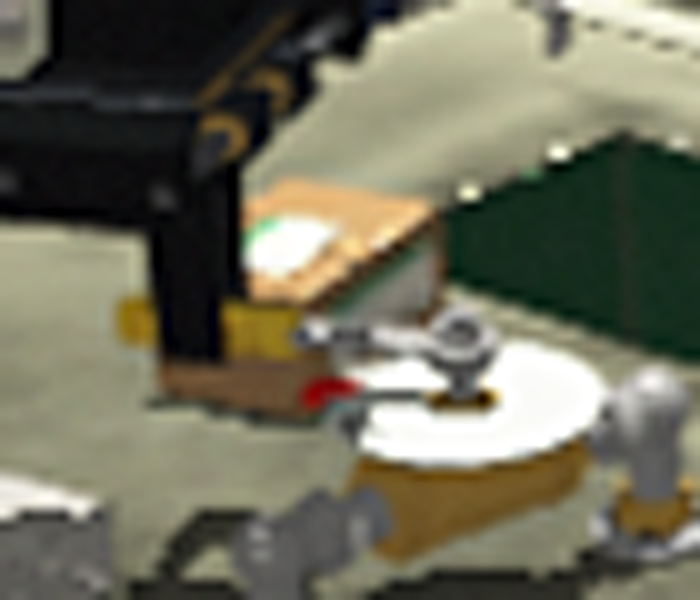

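```bash
python3 -m pendant '[0,0,0,0,-1,0,0,0,0,-1,0,0,0,0,-1,0,0,-0.05,0,-1,0,0,-0.1,0,-1,0,0,-0.12,0,-1,0,0,-0.12,0,-1,0,0,0,0,-1]'
python3 - <<'E'
from h import *
s=env.state(); im=env.read_camera("wrist")[:,:,::-1]; cv2.imwrite("pics/w4.png",im)
im2=env.read_camera("top")[:,:,::-1]; cv2.imwrite("pics/t4.png",im2)
o=np.zeros((400,800,3),np.uint8); o[:,:400]=cv2.resize(im[130:290,180:340],(400,400),interpolation=cv2.INTER_CUBIC);o[:,400:]=cv2.resize(im2[155:235,105:185],(400,400),interpolation=cv2.INTER_CUBIC);cv2.imwrite("pics/z4.png",o)
for p in [(508.2,347.9,98),(545.5,266,98),(525.2,310,80)]: print(wproj(p,s))
E
```

```text
t: 10.1
eef_pos: [509.5, 349.2, 214.7]
tcp_rot: [3.135, -0.001, 1.991]
ft_force: [-0.0, 0.1, -0.9]
opening: 0.931
[258.67493885 179.461098  ]
[259.33401582 252.59719913]
[258.81406111 209.58810641]
```

View pics/z4.png

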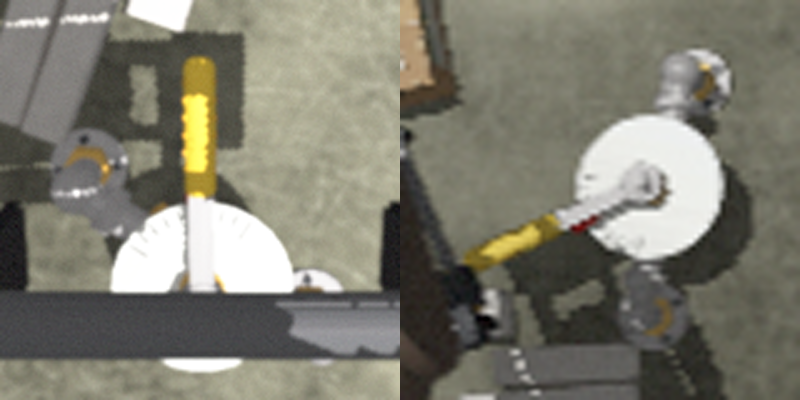

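```bash
python3 -c "
from h import *
go([565,-53,265],1.075)
print(env.state()['joints'])"
```

```text
pos [508.1 348.3 210.7] yaw 1.9911 tool shift mm [-389.6 -111.8  -54.4] frac [-0.974  -0.2795 -0.1359]
turn deg 52.48752426517203 frac 0.29159735702873346
[4.93683139e-01 4.50959278e-01 1.54444029e+00 1.42733681e-04
 1.14623857e+00 7.33405499e-02]
```

```bash
python3 -m pendant '[0,0,-0.136,0,-1,-0.12,-0.035,0,0,-1,-0.12,-0.035,0,0,-1,-0.122,-0.035,0,0,-1,-0.122,-0.035,0,0,-1,-0.122,-0.035,0,0,-1,-0.122,-0.035,0,0,-1,-0.122,-0.035,0,0,-1,-0.122,-0.035,0,0,-1,0,0,0,0.0486,-1]'; python3 -m pendant '[0,0,0,0.0486,-1,0,0,0,0.0486,-1,0,0,0,0.0486,-1,0,0,0,0.0486,-1,0,0,0,0.0486,-1,0,0,0,0,-1,0,0,0,0,-1]'
python3 - <<'E'
from h import *
s=env.state(); im=env.read_camera("wrist")[:,:,::-1]; cv2.imwrite("pics/w5.png",im); np.save("w5p.npy",np.r_[s["eef_pos"],s["tcp_rot"]])
for p in [(510,-177,50),(575,-35,165),(596,-17,80),(510,-177,45)]: print(wproj(p,s))
for n in ["clip_tip","dial_centre","needle_tip","tube_grip"]: print(n,env.landmark_of(n,"wrist"))
E
```

```text
t: 11.45
eef_pos: [564.5, -55.2, 263.2]
tcp_rot: [-3.139, -0.001, 1.832]
ft_force: [-0.3, -0.0, -0.2]
opening: 1.001
t: 12.32
eef_pos: [564.6, -52.2, 264.5]
tcp_rot: [-3.14, 0.0, 1.078]
ft_force: [1.4, -0.5, 0.2]
opening: 0.997
[268.40390272 250.46424164]
[262.43677647 163.55436085]
[269.87614056 133.98333722]
[268.33253501 249.05046727]
clip_tip [{'xyz': [562.4, -50.4, 196.7], 'confidence': 0.72}]
dial_centre []
needle_tip []
tube_grip [{'xyz': [514.2, -179.1, 48.4], 'confidence': 0.56}]
```

View pics/w5.png

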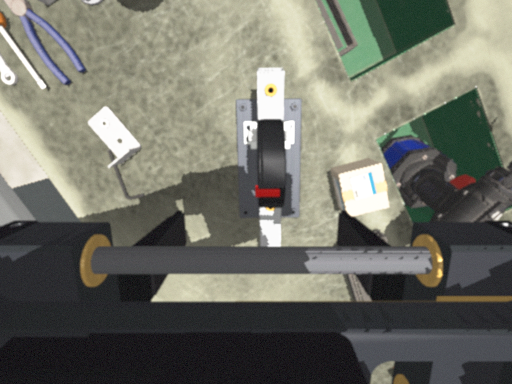

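Run:
```python
from h import *
a=cv2.imread("pics/w5.png"); 
cv2.imwrite("pics/w5z.png",cv2.resize(a[60:260,210:330],(480,800)[:2],interpolation=cv2.INTER_CUBIC)[:800])
z=cv2.resize(a[100:225,225:315],(540,750)[:2],interpolation=cv2.INTER_CUBIC); cv2.imwrite("pics/w5z.png",cv2.resize(z,(432,600)))
```

```text
(no output)
```

View pics/w5z.png

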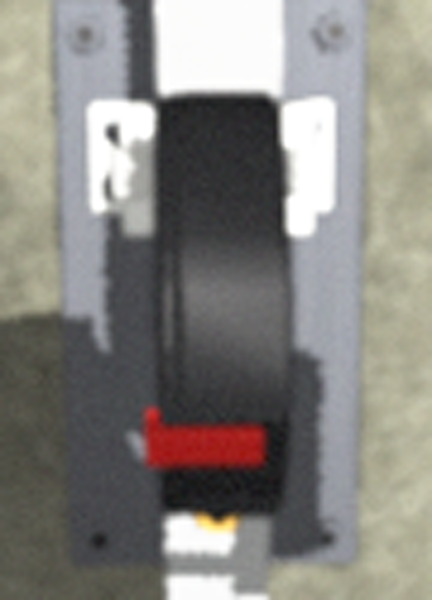

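```bash
cat > fit.py <<'E'
from h import *
# plane-fit of case circle from tangent rows
def dial(P,rows,redrows,colc,psi,rad=46.,rr=47.5,zc=None):
    s=dict(eef_pos=P[:3],tcp_rot=P[3:]); u=np.array([np.cos(psi),np.sin(psi),0])
    def r2(v):
        c,d=wray(colc,v,s); return np.array([c@u,c[2]]),np.array([d@u,d[2]])/np.hypot(d@u,d[2])
    rs=[r2(v) for v in rows]
    def f(q): 
        o=[]
        for (c,d),sg in zip(rs,(1,-1)):
            w=q-c; o.append(d[0]*w[1]-d[1]*w[0]); 
        return [abs(o[0])-rad,abs(o[1])-rad]
    q0=np.array([rs[0][0][0],165.]); 
    sol=least_squares(f,[ (rs[0][0]+rs[0][1]*290)[0]*.5+(rs[1][0]+rs[1][1]*290)[0]*.5,165.]).x
    out=[]
    for v in redrows:
        c,d=r2(v); w=c-sol; b=w@d; t=-b-np.sqrt(b*b-(w@w-rr*rr)); p=c+t*d-sol; out.append(np.arctan2(p[0],p[1]))
    return sol,out
E
python3 - <<'E'
from fit import *
P=np.load("w5p.npy")
for psi in (1.06,1.078,1.1):
    for rows in [(119.8,207.3),(119.3,207.8)]:
        sol,o=dial(P,rows,(188.75,193.1,197.5),271,psi); u=np.array([np.cos(psi),np.sin(psi)])
        print(psi,sol,np.round(o,3),"world ang of clip (+ toward gauge end); clip reading=", np.round(-0.26-o[1],3))
    print(np.array([575,-35])@u,np.array([592,-19])@u, np.array([511,-177])@u)
E
```

```text
1.06 [249.55735321 161.34349834] [-0.343 -0.451 -0.574] world ang of clip (+ toward gauge end); clip reading= 0.191
1.06 [250.08709095 164.7339629 ] [-0.335 -0.441 -0.561] world ang of clip (+ toward gauge end); clip reading= 0.181
250.5690051877288 272.83751829687753 95.40671345566697
1.078 [240.03060721 161.41015427] [-0.342 -0.45  -0.573] world ang of clip (+ toward gauge end); clip reading= 0.19
1.078 [240.56235314 164.79983931] [-0.335 -0.44  -0.561] world ang of clip (+ toward gauge end); clip reading= 0.18
241.19204963376214 263.3308165349199 85.81030319709066
1.1 [228.25988599 161.36298258] [-0.342 -0.449 -0.573] world ang of clip (+ toward gauge end); clip reading= 0.189
1.1 [228.79407532 164.75320547] [-0.334 -0.44  -0.56 ] world ang of clip (+ toward gauge end); clip reading= 0.18
229.6255122175567 251.5959640427745 74.04391531759593
```

```bash
python3 -c "
from h import *
go([508,-182,130],1.085)"
```

```text
pos [564.8 -52.3 265.2] yaw 1.0759 tool shift mm [-141.1   11.6  135.2] frac [-0.3528  0.0291  0.3381]
turn deg -0.5201732069953487 frac -0.0028898511499741595
```

```bash
python3 -m pendant '[-0.1,0.01,0,0,-1,-0.12,0.01,0,0,-1,-0.133,0.009,0,0,-1,0,0,0.11,0,-1,0,0,0.11,0,-1,0,0,0.11,0,-1,0,0,0,0,-1]'
python3 - <<'E'
from h import *
s=env.state(); im=env.read_camera("wrist")[:,:,::-1]; cv2.imwrite("pics/w6.png",im); np.save("w6p.npy",np.r_[s["eef_pos"],s["tcp_rot"]]);print(s["eef_pos"],s["tcp_rot"])
for p in [(511,-177,50),(511,-177,65)]: print(wproj(p,s))
E
```

```text
t: 13.45
eef_pos: [506.6, -181.4, 131.3]
tcp_rot: [-3.136, 0.0, 1.075]
ft_force: [0.7, -0.2, 1.4]
opening: 0.999
[ 506.56034091 -181.43414924  131.2737699 ] [-3.13638220e+00  6.26141263e-05  1.07536964e+00]
[263.54508773 180.32573895]
[263.58552164 183.67826564]
```

View pics/w6.png

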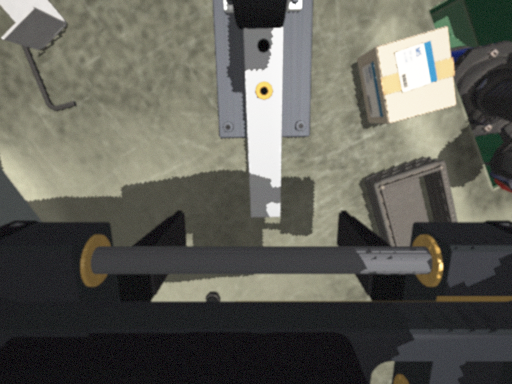

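Run:
```python
from h import *
a=cv2.imread("pics/w6.png"); cv2.imwrite("pics/w6z.png",cv2.resize(a[190:232,230:300],(700,420),interpolation=cv2.INTER_CUBIC))
P=np.load("w6p.npy"); s=dict(eef_pos=P[:3],tcp_rot=P[3:])
def pl(u,v,z):
    c,d=wray(u,v,s); return c+d*(z-c[2])/d[2]
g=a[:,:,:].astype(int).sum(2)
for v in (100,120,150,170,190,205,212): 
    gr=np.diff(cv2.GaussianBlur(a,(3,3),0)[v].astype(int).sum(1)); l=np.argmax(gr[235:258])+235; r=np.argmin(gr[272:295])+272; print(v,l+.5,r+.5,(l+r+1)/2)
e=pl(265.5,216,55.5);b=pl(263.5,91,95); print(e,b,(pl(281,216,55.5)-pl(250,216,55.5)))
d=(b-e)[:2]; print(np.arctan2(d[1],d[0]), np.hypot(*d))
```

```text
100 245.5 281.5 263.5
120 246.5 281.5 264.0
150 247.5 280.5 264.0
170 248.5 280.5 264.5
190 249.5 280.5 265.0
205 249.5 280.5 265.0
212 250.5 280.5 265.5
[ 495.73664531 -209.56201275   55.5       ] [ 549.54389409 -104.97724674   95.        ] [ 27.75671633 -14.92299616   0.        ]
1.0956283185092017 117.61459646906428
```

View pics/w6z.png

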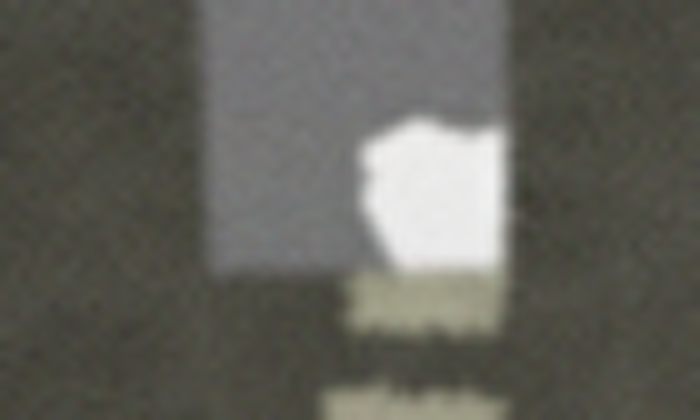

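```bash
python3 -c "
from h import *
go([512.7,-176.7,4],1.088); print(env.state()['tcp_rot'])"
```

```text
pos [ 507.7 -181.9  133.3] yaw 1.0753 tool shift mm [  7.    2.1 129.3] frac [0.0174 0.0053 0.3233]
turn deg -0.7257234285638807 frac -0.004031796825354893
[-3.13989290e+00 -6.23352694e-05  1.07533374e+00]
```

```bash
python3 -m pendant '[0.0175,0.005,0.02,-0.004,-1,0,0,0.09,0,-1,0,0,0.09,0,-1,0,0,0.07,0,-1,0,0,0.03,0,-1,0,0,0.02,0,-1,0,0,0,0,-1]'
python3 - <<'E'
from h import *
s=env.state(); im=env.read_camera("wrist")[:,:,::-1]; cv2.imwrite("pics/w7.png",im)
im2=env.read_camera("scene")[:,:,::-1]; cv2.imwrite("pics/s7.png",im2)
cv2.imwrite("pics/s7z.png",cv2.resize(im2[130:260,220:350],(600,600),interpolation=cv2.INTER_CUBIC))
E
```

```text
t: 14.38
eef_pos: [513.3, -176.9, 5.8]
tcp_rot: [3.141, -0.0, 1.088]
ft_force: [0.5, 0.3, 0.2]
opening: 1.0
```

View pics/s7z.png

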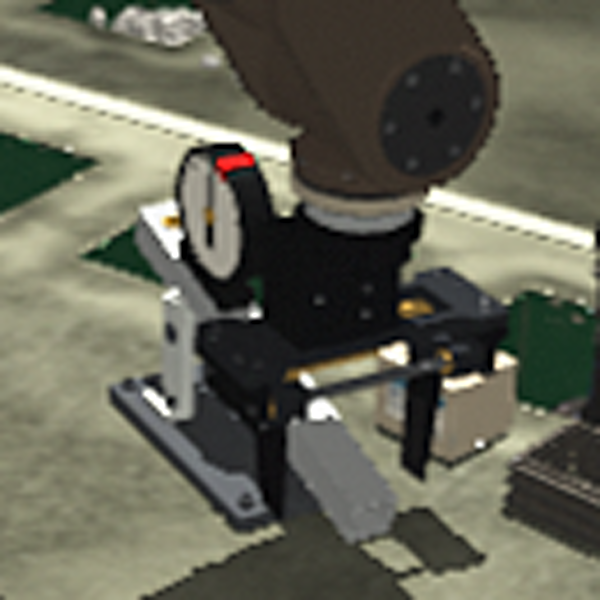

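View pics/w7.png

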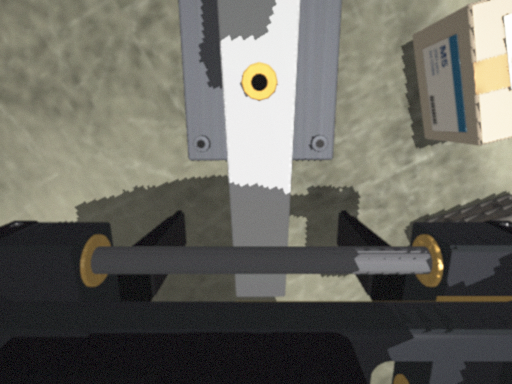

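```bash
python3 -m pendant '[0,0,0,0,1,0,0,0,0,1,0,0,0,0,1,0,0,0,0,1,0,0,0,0,1,0,0,0,0,1,0,0,0,0,1,0,0,0,0,1,0,0,0,0,1,0,0,0,0,1]'; python3 -m pendant '[0,0,-0.006,0,1,0,0,-0.008,0,1,0,0,-0.009,0,1,0,0,-0.009,0,1,0,0,-0.009,0,1,0,0,-0.009,0,1,0,0,0,0,1,0,0,0,0,1]';python3 - <<'E'
from h import *
print(env.state()["ft_force"],env.state()["moment"])
im2=env.read_camera("scene")[:,:,::-1]; cv2.imwrite("pics/s8.png",im2)
cv2.imwrite("pics/s8z.png",cv2.resize(im2[130:260,220:350],(600,600),interpolation=cv2.INTER_CUBIC))
E
```

```text
t: 15.72
eef_pos: [512.8, -176.7, 5.3]
tcp_rot: [-3.141, -0.0, 1.088]
ft_force: [-1.6, -0.3, -0.4]
opening: 0.311
t: 16.73
eef_pos: [513.0, -176.8, 25.4]
tcp_rot: [3.141, -0.0, 1.087]
ft_force: [-0.5, -0.1, -1.9]
opening: 0.317
[-0.50772257 -0.14665747 -1.89008976] [-0.2250968   0.25186332  0.07720579]
```

View pics/s8z.png

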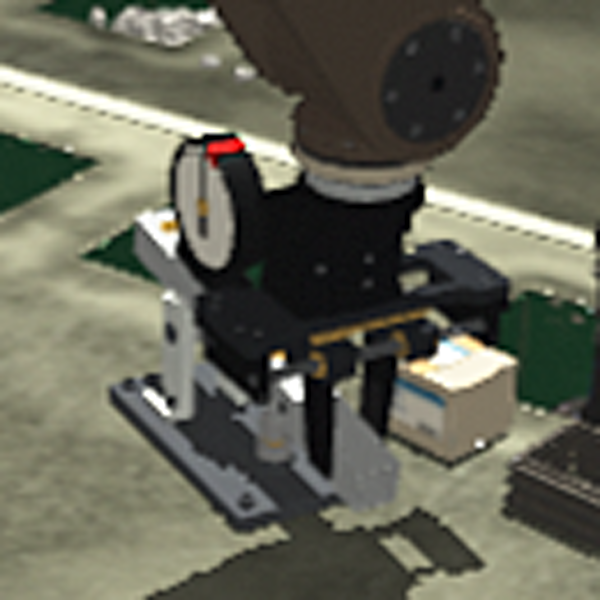

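```bash
python3 -m pendant '[0,0,-0.012,0,1,0,0,-0.012,0,1,0,0,-0.012,0,1,0,0,-0.012,0,1,0,0,-0.012,0,1,0,0,-0.012,0,1,0,0,-0.012,0,1,0,0,-0.012,0,1,0,0,0,0,1,0,0,0,0,1]';python3 - <<'E'
from h import *
im2=env.read_camera("scene")[:,:,::-1]; cv2.imwrite("pics/s9.png",im2)
cv2.imwrite("pics/s9z.png",cv2.resize(im2[140:230,230:320],(600,600),interpolation=cv2.INTER_CUBIC))
for n in ["tube_seat","dial_centre","clip_tip","tube_grip","roller_top"]: print(n,[(d["xyz"],round(d["confidence"],2)) for d in env.landmark_of(n,"scene")[:1]])
E
```

```text
t: 18.02
eef_pos: [513.0, -176.9, 63.8]
tcp_rot: [3.141, -0.0, 1.087]
ft_force: [-1.5, -1.0, -0.6]
opening: 0.31
tube_seat [([595.0, -26.6, 83.2], 0.63)]
dial_centre [([586.5, -12.0, 170.7], 0.83)]
clip_tip []
tube_grip [([509.0, -182.5, 104.4], 0.66)]
roller_top [([598.0, -18.1, 81.6], 0.63)]
```

View pics/s9z.png

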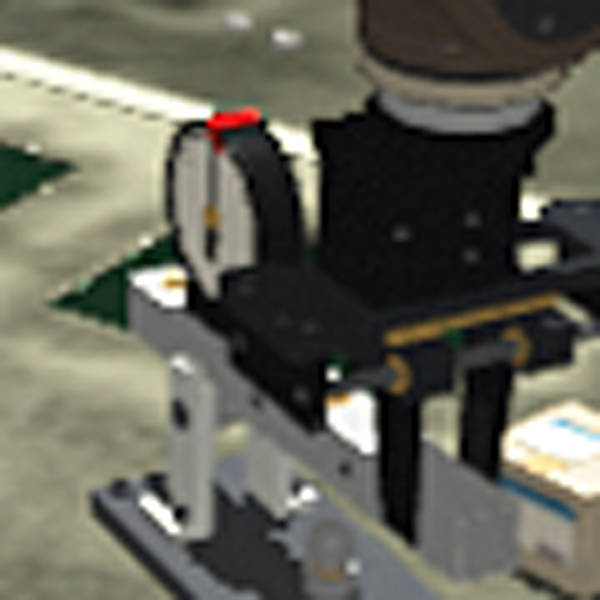

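```bash
python3 -m pendant '[0,0,-0.012,0,1,0,0,-0.012,0,1,0,0,-0.012,0,1,0,0,-0.012,0,1,0,0,-0.008,0,1,0,0,0,0,1,0,0,0,0,1,0,0,0,0,1,0,0,0,0,1,0,0,0,0,1]';python3 - <<'E'
from h import *
s=env.state(); print(s["ft_force"],s["moment"])
im=env.read_camera("wrist")[:,:,::-1]; cv2.imwrite("pics/w10.png",im)
im2=env.read_camera("scene")[:,:,::-1]; cv2.imwrite("pics/s10.png",im2)
cv2.imwrite("pics/s10z.png",cv2.resize(im2[150:200,245:295],(600,600),interpolation=cv2.INTER_CUBIC))
cv2.imwrite("pics/s10y.png",cv2.resize(im2[140:230,230:320],(600,600),interpolation=cv2.INTER_CUBIC))
for n in ["tube_seat","dial_centre","clip_tip","tube_grip"]: print(n,[(d["xyz"],round(d["confidence"],2)) for d in env.landmark_of(n,"scene")[:1]])
E
```

```text
t: 19.58
eef_pos: [513.0, -176.9, 86.1]
tcp_rot: [3.142, -0.0, 1.087]
ft_force: [-0.0, -1.4, -1.5]
opening: 0.313
[-0.0242063  -1.43979399 -1.4784607 ] [-0.29232882  0.24899737  0.07581502]
tube_seat [([593.1, -29.0, 86.0], 0.69)]
dial_centre [([590.6, -9.5, 170.8], 0.68)]
clip_tip [([586.1, -9.5, 202.2], 0.61)]
tube_grip [([509.0, -183.4, 129.6], 0.57)]
```

View pics/s10z.png

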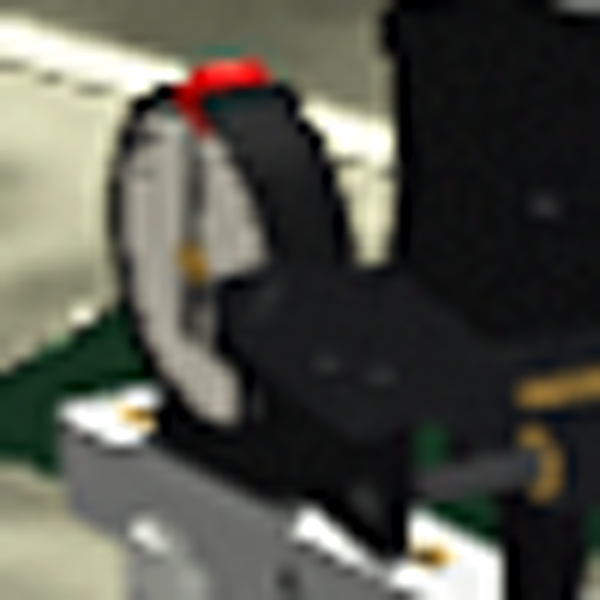

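View pics/s10y.png

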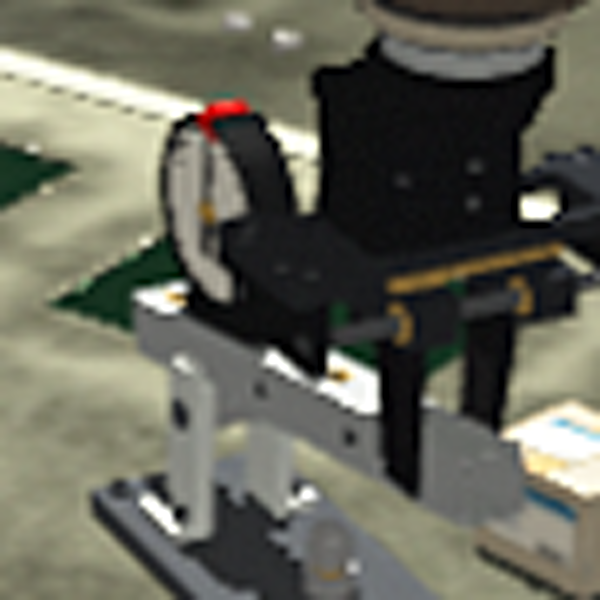

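View pics/w10.png

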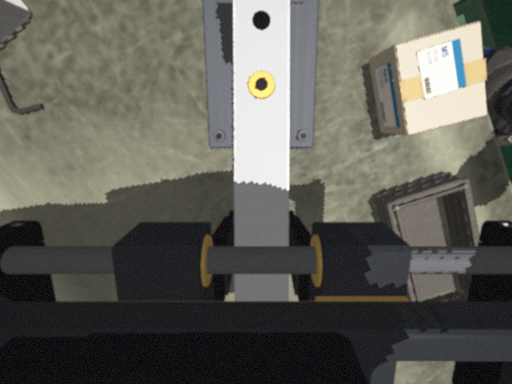

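```bash
cat > ov.py <<'E'
from h import *
import sys
psi=1.09; u=np.array([np.cos(psi),np.sin(psi),0]); xa=np.array([np.sin(psi),-np.cos(psi),0]); Z=np.array([0,0,1.])
def overlay(im,C,ax,angs,box,sc,out):
    x0,y0,x1,y1=box; z=cv2.resize(im[y0:y1,x0:x1],None,fx=sc,fy=sc,interpolation=cv2.INTER_CUBIC)
    off=np.array(ax)-proj("scene",C)
    def P(a,r,w=0,bk=0):
        p=C+r*(u*np.sin(a)+Z*np.cos(a))+w*(u*np.cos(a)-Z*np.sin(a))+bk*xa; q=proj("scene",p)+off
        return tuple(int(v) for v in np.round((q-[x0-0.5,y0-0.5])*sc-0.5))
    tiles=[]
    for a in angs:
        t=z.copy()
        cv2.polylines(t,[np.array([P(b,46) for b in np.linspace(0,6.28,60)])],True,(255,255,0),1)
        cv2.line(t,P(0,0),P(0,36),(255,0,255),1)
        if a is not None:
            cv2.polylines(t,[np.array([P(a,34,-2.75),P(a,47,-2.75),P(a,47,-2.75,22),P(a,47,2.75,22),P(a,47,2.75),P(a,34,2.75)])],True,(0,255,0),1)
            cv2.putText(t,f"{a:+.2f}",(5,20),0,.6,(0,255,255),1)
        tiles.append(t)
    cv2.imwrite(out,np.hstack(tiles))
E
python3 - <<'E'
from ov import *
im=cv2.imread("pics/s10.png")
overlay(im,np.array([591,-3,168.]),(261.0,171.3),[-0.12,-0.04,0.04],(250,152,276,190),10,"pics/ov10.png")
E
```

```text
(no output)
```

View pics/ov10.png

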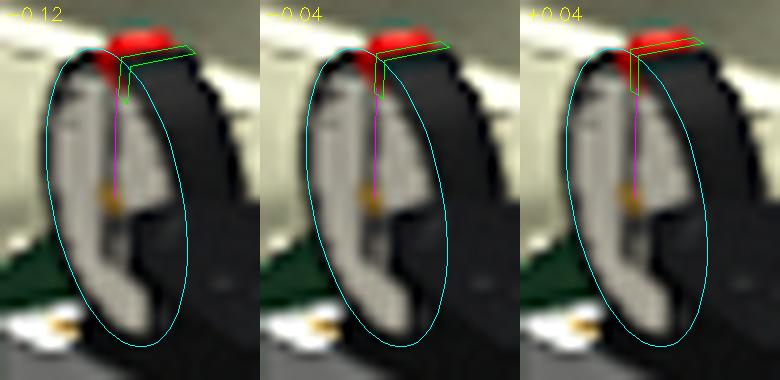

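Run:
```python
from ov import *
im=cv2.imread("pics/s10.png")
overlay(im,np.array([591,-3,168.]),(260.6,170.3),[-0.12,-0.04,0.04],(250,152,276,190),10,"pics/ov10.png")
# initial reference: s0 tilt -0.26
im=cv2.imread("pics/scene0.png")
overlay(im,np.array([574,-32,165.]),(265.6,178.2),[-0.55,-0.45,-0.35],(252,155,282,200),9,"pics/ov0.png")
```

```text
(no output)
```

View pics/ov10.png

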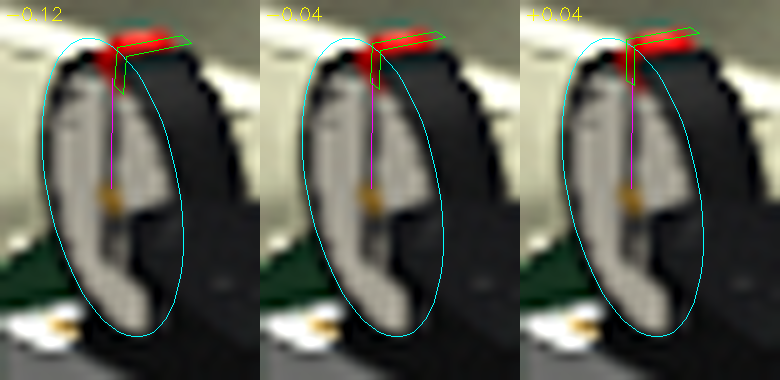

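View pics/ov0.png

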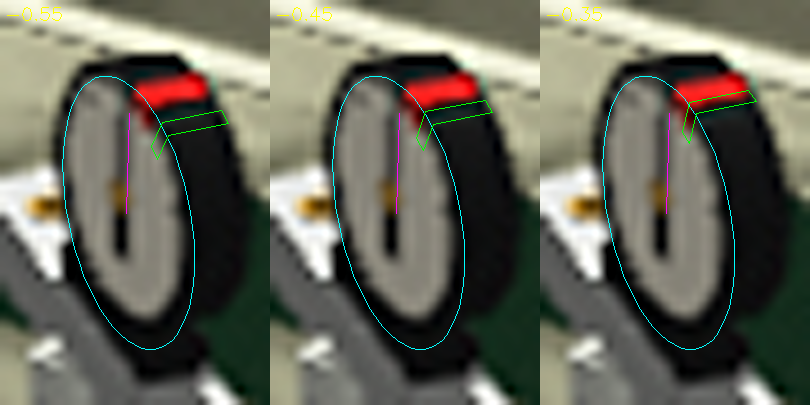

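Run:
```python
from h import *
s=env.state()
for name,lo,hi,rows,ss in [("w10",(222,246),(276,302),range(5,230,3),s),("w7",(210,245),(275,310),range(100,240,3),dict(eef_pos=np.array([513.3,-176.9,5.8]),tcp_rot=np.array([3.141,0,1.088])))]:
    a=cv2.imread(f"pics/{name}.png"); g=cv2.GaussianBlur(a,(1,5),0).astype(float).sum(2); m=env.camera_model("wrist")
    pts=[]
    for v in rows:
        d=np.abs(np.diff(g[v]))
        def sub(l,h):
            i=np.argmax(d[l:h])+l; w=d[i-1:i+2]; return i+0.5+((w[2]-w[0])/w.sum())
        L,R=sub(*lo),sub(*hi); w=R-L; dep=m["fx"]*30/w
        c,dr=wray((L+R)/2,v,ss); T=np.array(m["tool_from_camera"]); Rt=Ro.from_euler("xyz",ss["tcp_rot"]).as_matrix()@T[:3,:3]; fw=Rt[:,2]
        p=c+dr*dep/(dr@fw); pts.append([v,L,R,*p])
    pts=np.array(pts); u=np.array([np.cos(1.09),np.sin(1.09)]); x=pts[:,3:5]@u; z=pts[:,5]
    ok=np.ones(len(x),bool)
    for _ in range(5):
        k=np.polyfit(x[ok],z[ok],1); r=z-np.polyval(k,x); ok=np.abs(r)<2*np.std(r[ok])+.3
    print(name,"slope angle",np.arctan(k[0]),ok.sum(),len(x),np.std(r[ok])); print(np.round(pts[::8],1))
```

```text
w10 slope angle -0.18623395026788456 67 75 0.4428263951030307
[[   5.   232.2  289.7  570.7  -66.2  119.5]
 [  29.   232.4  289.6  565.1  -76.9  121.8]
 [  53.   232.4  289.6  559.5  -87.7  124.8]
 [  77.   232.9  289.5  554.   -98.3  126.1]
 [ 101.   233.   289.5  548.3 -109.3  129. ]
 [ 125.   232.9  289.5  542.5 -120.2  132.2]
 [ 149.   233.2  289.2  536.7 -131.3  133.7]
 [ 173.   233.3  289.1  530.9 -142.5  136.3]
 [ 197.   233.5  288.5  524.6 -154.1  137.2]
 [ 221.   233.4  288.7  518.9 -165.   141.3]]
w7 slope angle -0.12093048150480207 44 47 9.918032284595922
[[ 100.   223.6  294.5  547.1 -110.    81.2]
 [ 124.   225.1  293.3  542.6 -118.8   78.6]
 [ 148.   226.6  292.4  537.6 -128.4   76.5]
 [ 172.   227.9  291.2  532.3 -138.6   74.1]
 [ 196.   229.4  289.5  526.2 -150.1   69.6]
 [ 220.   231.2  306.4  528.9 -153.3  100.1]]
```

Run:
```python
from h import *
im2=env.read_camera("top")[:,:,::-1]; cv2.imwrite("pics/t11.png",im2)
a=cv2.imread("pics/s7.png");c=cv2.imread("pics/s10.png")
z=lambda i,x,y:cv2.resize(i[y:y+24,x:x+16],(384,576),interpolation=cv2.INTER_NEAREST)
cv2.imwrite("pics/cmp.png",np.hstack([z(a,258,158),z(c,253,153)]))
for i,x,y in [(a,258,158),(c,253,153)]:
    print()
    for r in range(y,y+18): print(r,' '.join('%3d,%3d'%(i[r,q,2],i[r,q,1]) for q in range(x+2,x+16)))
b=cv2.imread("pics/top0.png")
cv2.imwrite("pics/t11z.png",np.hstack([cv2.resize(i[150:215,215:280],(390,390),interpolation=cv2.INTER_CUBIC) for i in (b,im2)]))
print(cen(b,(245,165,270,185),"r"),cen(im2,(240,160,270,185),"r"))
```

```text
158 244,244 248,248 253,253 255,255 255,255 255,255 255,255 255,254 246,246 219,220 200,200 181,181 160,159 139,138
159 164,164 209,208 242,242 247,247 252,253 255,255 255,255 255,255 255,255 255,255 255,255 255,255 242,242 220,220
160 219,219 227,226 183,181 127,127 194,194 228,228 248,247 255,255 255,255 255,255 255,255 255,255 255,255 255,255
161 206,206 197,195 176,173 123,120  96, 97  73, 73  21, 21   0,  0   0,  0   0,  0   0,  0   0,  0 188,193 255,255
162 154,153  35, 34   0,  0   8,  8  26, 25  19, 20  21, 23  25, 29  21, 30  16, 29  12, 28   0, 21   0,  1 182,198
163  72, 71  44, 43  65, 64  66, 65  67, 67  38, 40  19, 28  13, 34  32, 37  79, 41  94, 40 119, 37 167, 28 192,  8
164  22, 21 127,123 156,153 127,125 103,101  63, 67  20, 32 175, 35 207, 43 224, 47 253, 49 255, 47 255, 51 255, 44
165  91, 89 120,117 141,138 172,168 158,155  93, 99  47, 35 255, 41 255, 46 255, 43 255, 47 255, 42 255, 52 255, 46
166 123,119 139,136 134,131 165,162 172,168 123,128  89, 50 114, 16 228, 24 237, 28 139, 14  87, 17  50, 22  35, 21
167 130,127 168,164 163,159 164,160 160,157 110,113 115,
[... 2625 characters left out ...]
166,162 158,155 158,155 165,161 101,101  82, 81 150,145 161,157 165,162 130,127  50, 50  19, 20  21, 24
168 109,105 166,162 158,153 159,154 164,161 102,100 110,107 165,162 159,156 163,160 141,137  72, 72  15, 16  25, 25
169 110,107 165,162 158,155 158,155 163,159 100, 97 105,102 160,157 158,154 160,157 171,167 118,116  15, 16  19, 21
170  99, 96 162,159 160,157 158,156 154,145 109, 92 112, 98 153,148 161,158 162,158 172,168 126,123  32, 31  16, 17
(np.float64(256.5), np.float64(178.04545454545453), 22, (np.int64(254), np.int64(259), np.int64(175), np.int64(181))) (np.float64(241.35294117647058), np.float64(169.11764705882354), 17, (np.int64(240), np.int64(244), np.int64(166), np.int64(173)))
```

View pics/cmp.png

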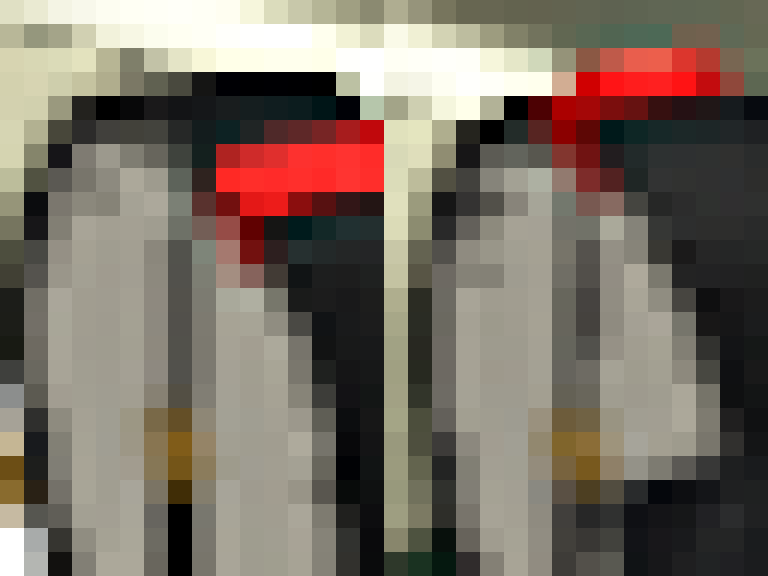

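View pics/t11z.png

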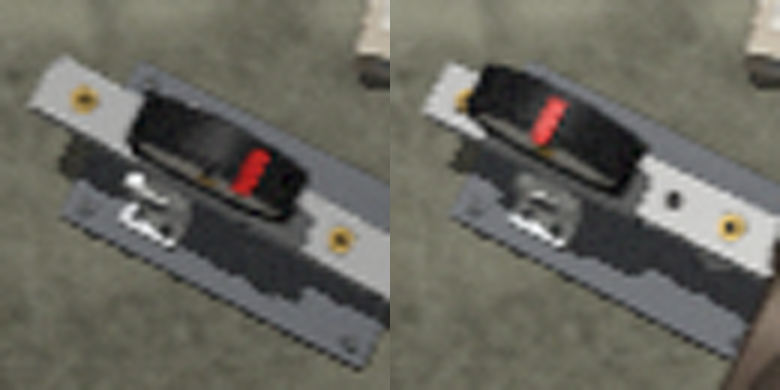

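```bash
cat > tfit.py <<'E'
from h import *
psi=1.09; u=np.array([np.cos(psi),np.sin(psi),0]); xa=np.array([np.sin(psi),-np.cos(psi),0]); Z=np.array([0,0,1.])
def show(im,C,angs,out,x0=205,y0=145,w=75,h=65,sc=5):
    tiles=[]
    for a,off in angs:
        t=cv2.resize(im[y0:y0+h,x0:x0+w],None,fx=sc,fy=sc,interpolation=cv2.INTER_CUBIC)
        P=lambda p:np.round((proj("top",p)+off-[x0-.5,y0-.5])*sc-.5).astype(int)
        for b in (-11,11):
            cv2.polylines(t,[np.array([P(C+46*(u*np.sin(q)+Z*np.cos(q))+b*xa) for q in np.linspace(-1.7,1.7,40)])],False,(255,255,0),1)
        rd=u*np.sin(a)+Z*np.cos(a); tn=u*np.cos(a)-Z*np.sin(a)
        cv2.polylines(t,[np.array([P(C+47.5*rd+i*5*tn+j*xa) for i,j in ((-1,-11),(1,-11),(1,11),(-1,11))])],True,(0,255,0),1)
        tiles.append(t)
    cv2.imwrite(out,np.hstack(tiles))
def C(t,S=np.array([595,-17.])):
    return np.r_[S+98*np.sin(t)*u[:2],70+98*np.cos(t)]
E
python3 - <<'E'
from tfit import *
a=cv2.imread("pics/top0.png");b=cv2.imread("pics/t11.png")
show(a,C(-.26),[(-.45,np.zeros(2)),(-.38,np.zeros(2))],"pics/ta.png")
show(b,C(.19),[(0.0,np.zeros(2)),(0.07,np.zeros(2))],"pics/tb.png")
E
```

View pics/ta.png

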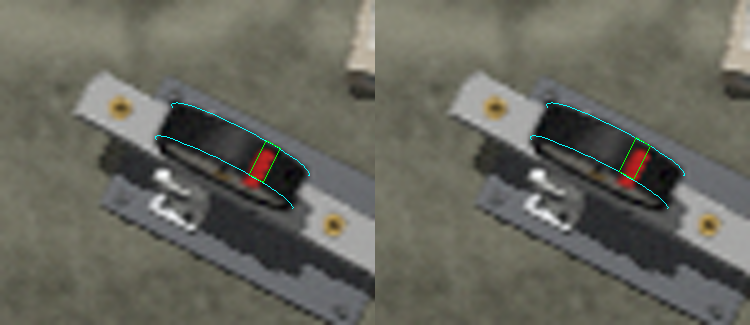

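View pics/tb.png

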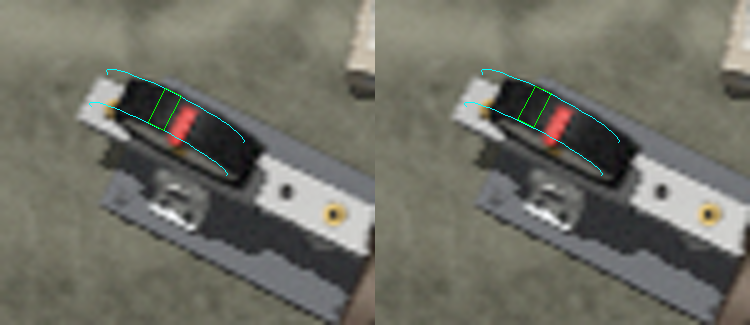

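Run:
```python
from tfit import *
b=cv2.imread("pics/t11.png")
c=C(.19)-11*u
show(b,c,[(-0.05,np.array([.0,.5])),(0.05,np.array([.0,.5]))],"pics/tb2.png",x0=215,y0=152,w=50,h=45,sc=8)
```

```text
(no output)
```

View pics/tb2.png

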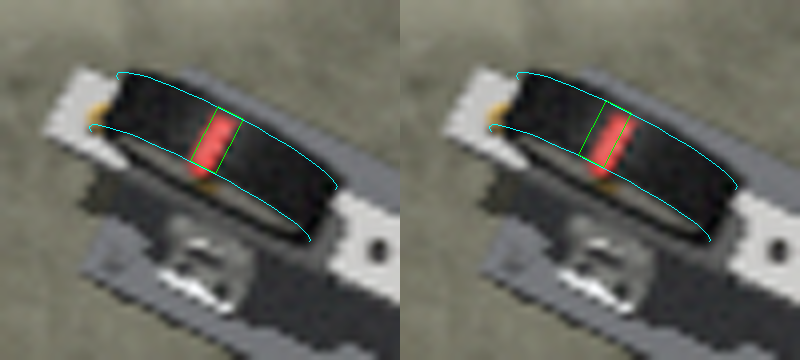

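```bash
python3 -m pendant '[0.0025,0,0,0,1,0.0025,0,0,0,1,0.0025,0,0.001,0,1,0.0025,0,0.001,0,1,0,0,0,0,1,0,0,0,0,1,0,0,0,0,1,0,0,0,0,1,0,0,0,0,1,0,0,0,0,1]'; python3 -m pendant '[0,0,0,0,1,0,0,0,0,1,0,0,0,0,1,0,0,0,0,1,0,0,0,0,1,0,0,0,0,1,0,0,0,0,1,0,0,0,0,1,0,0,0,0,1,0,0,0,0,1]'
python3 - <<'E'
from h import *
s=env.state(); print(s["t"],s["ft_force"],s["opening"])
im=env.read_camera("wrist")[:,:,::-1]; cv2.imwrite("pics/w12.png",im)
t=env.read_camera("top")[:,:,::-1]; cv2.imwrite("pics/t12.png",t)
i=env.read_camera("scene")[:,:,::-1]; cv2.imwrite("pics/s12.png",i)
for n in ["tube_seat","dial_centre","clip_tip","needle_tip","roller_top"]: print(n,[[(d["xyz"],round(d["confidence"],2)) for d in env.landmark_of(n,c)[:1]] for c in ("scene","top")])
o=np.zeros((600,800,3),np.uint8); o[:,:400]=cv2.resize(i[150:198,246:278],(400,600),interpolation=cv2.INTER_CUBIC); o[:400,400:]=cv2.resize(t[150:210,215:275],(400,400),interpolation=cv2.INTER_CUBIC); o[400:,400:]=cv2.resize(t[170:220,110:160],(200,200)).repeat(2,1)[:, :400]
cv2.imwrite("pics/z12.png",o)
cv2.imwrite("pics/z12c.png",cv2.resize(t[160:230,105:175],(490,490),interpolation=cv2.INTER_CUBIC))
E
```

```text
t: 21.18
eef_pos: [514.8, -173.2, 85.3]
tcp_rot: [-3.142, -0.0, 1.087]
ft_force: [1.9, 2.2, -1.7]
opening: 0.317
t: 22.42
eef_pos: [514.8, -173.3, 85.3]
tcp_rot: [-3.142, -0.0, 1.087]
ft_force: [1.1, 2.9, -2.6]
opening: 0.316
22.425 [ 1.11897755  2.93361406 -2.64563073] 0.3155154082868273
tube_seat [[([593.5, -26.7, 84.0], 0.81)], [([586.8, -25.1, 83.2], 0.62)]]
dial_centre [[([591.9, -2.6, 170.4], 0.84)], [([588.0, -1.4, 168.3], 0.74)]]
clip_tip [[([370.4, -292.3, -3.2], 0.7)], [([593.6, -5.0, 201.8], 0.43)]]
needle_tip [[], [([591.1, -15.0, 79.6], 0.63)]]
roller_top [[([596.2, -17.4, 80.7], 0.84)], [([592.7, -15.7, 77.7], 0.91)]]
```

View pics/z12.png

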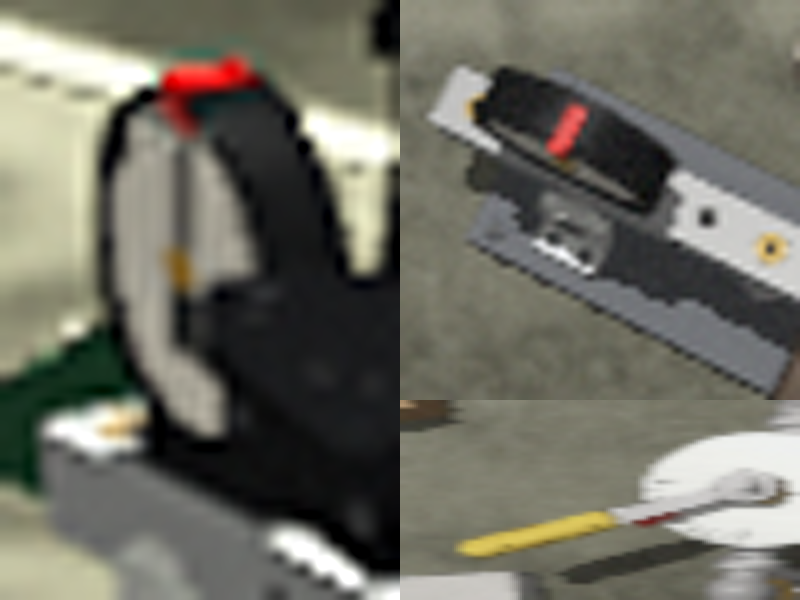

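View pics/z12c.png

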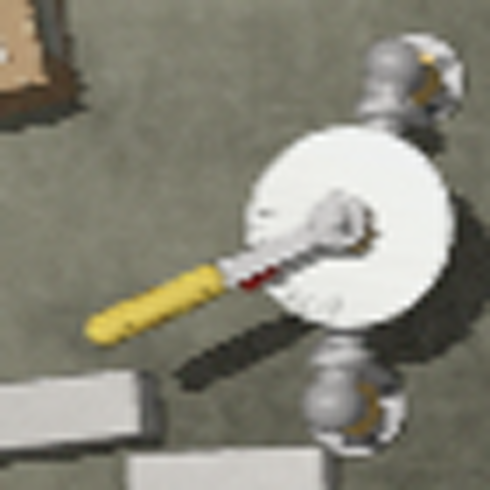

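Run:
```python
from h import *
s=env.state();m=env.camera_model("wrist");a=cv2.imread("pics/w12.png"); g=cv2.GaussianBlur(a,(1,5),0).astype(float).sum(2);T=np.array(m["tool_from_camera"]); fw=(Ro.from_euler("xyz",s["tcp_rot"]).as_matrix()@T[:3,:3])[:,2]
X=[];Zz=[]
for v in range(5,230,3):
    d=np.abs(np.diff(g[v]))
    def sub(l,h):
        i=np.argmax(d[l:h])+l; w=d[i-1:i+2]; return i+0.5+((w[2]-w[0])/w.sum())
    L,R=sub(222,246),sub(276,302); c,dr=wray((L+R)/2,v,s); p=c+dr*(m["fx"]*30/(R-L))/(dr@fw); X.append(p[0]*.462+p[1]*.887);Zz.append(p[2])
X=np.array(X);Zz=np.array(Zz);ok=np.ones(len(X),bool)
for _ in range(5):
    k=np.polyfit(X[ok],Zz[ok],1);r=Zz-np.polyval(k,X);ok=abs(r)<2*np.std(r[ok])+.3
print(np.arctan(k[0]),ok.sum())
# lever angle from top pic
t=cv2.imread("pics/t12.png"); y=cen(t,(110,195,140,215),"y"); q=plane("top",*y[:2],104); d=q-np.array([545.5,266,104]); print(y,q,np.hypot(*d[:2]),np.degrees(np.arctan2(d[1],d[0])))
```

```text
-0.1852598771896249 68
(np.float64(126.5764705882353), np.float64(203.3294117647059), 85, (np.int64(118), np.int64(136), np.int64(198), np.int64(208))) [509.50779585 347.31372479 104.        ] 88.92334113781655 113.87580131245568
```

```bash
python3 -c "
from cell import env
print(env.job_done()); print(env.state()['t'],env.state()['opening'])"
```

```text
the job is handed in; nothing more can be done
None
the job is handed in; nothing more can be done
```

I set the air cock lever over its red clip, then gripped the tube by its plain end and rocked it up until the needle was on the red marker. I handed the job in at about 23 s with the tube still gripped and held still; no verdict is reported.

**Last checks**
- **Lever:** it stands at about 113.9° and the set clip at about 114.5° (113.8–115.3° between methods). From above, the clip was fully hidden under the lever.
- **Tube:** its measured tilt is 0.185 rad, and the marker clip measured 0.18–0.19 rad in the wrist camera view. The fingers stopped at 30 mm on the tube. The wrist carried about 2.6 N, so the rest should be carrying part of the weight.
- **Bystanders:** I saw none of them touched or moved, but I did not re-measure their positions at the end.

**What failed or disagreed**
- **First grip missed:** the first closing on the lever shut on nothing. The pictures showed the real fingertips about 30 mm behind the stated TCP, so I went 30 mm lower for both grips.
- **Needle reading:** single readings of the clip against the needle in the scene and top pictures scattered by up to about 0.15 rad. I relied on the agreement of the wrist view and the tube tilt.
- **Tube slid:** the tube slid a little towards its plain end as it rocked, so I moved it back 4 mm. By estimate, its seat point is still 8–12 mm from the roller's top, inside the 22 mm limit.

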